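# Index the welding turntable to the long scale line

## Robot

A 6-joint arm with a two-finger parallel gripper is mounted at the origin on the work surface. World frame = base frame: x ahead of the robot, y to its left, z up, the work surface at z = 0. Lengths are in m, angles in rad, forces in N, time in s.
With the tool pointing down it reaches from about 0.3 to 0.85 m from the base axis. Payload 4.2 kg.
Tool frame: the origin (TCP) lies midway between the tips of the shut fingers; the grasp point (between the pads) lies 19 mm behind it; z points along the fingers, x is the direction in which the jaws open and shut, and the axes are right-handed (so a half turn about z gives the same grasp; the last joint's range is limited). The gripper opens to 91 mm and grips with 3 to 60 N. Pads are 32 mm wide; open, the fingers measure 118 mm over their backs; the gripper's body (76 mm by 178 mm) begins 60 mm behind the grasp point.
Start: joints at [1.157, 0.32, 1.565, -0, 1.257, -0.02], TCP at [0.221, 0.531, 0.214] pointing down, gripper open.
Joint ranges: [-3.11, 3.11], [-0.84, 2.01], [0.21, 2.61], [-1.34, 4.49], [0.05, 2.63], [-2.56, 2.56]. Speed limits (rad/s): [2.57, 2.57, 3.14, 3.14, 3.14, 3.14].

## Interface

Orientations are given as a unit quaternion [w, x, y, z].
In Python, from cell import robot gives the robot as it stands. The module is installed in compiled form; this text tells all that it offers.
- The arm moves only by the tool send_rows, never from a script. Its argument "targets" is a list of rows, each a list of 7 numbers: the closure, from 0 (fully open) to 1 (shut), then the shift along the tool's x, y, z in mm, then the turn, a rotation vector about the tool's x, y, z in degrees. A call has 1 to 8 rows; each row shifts and turns the commanded pose from where the row before left it, along the tool's axes as they then stand; what a row does not reach is not made up. A row lasts 1/10 s, in which the tool goes at most 50 mm and 8.59 degrees, less where a joint would pass 70% of its speed; a pose out of reach is approached as far as the arm can. A call with a gripper value outside its range is refused whole. The fingers move at their own pace and stop on an object; "newtons" is the grip in N (left out, the last holds). Time passes only in rows, so rows that do not move let the fingers close. It gives the time, the measured TCP pose, the force and the opening at its end, in the units of the state.
- robot.sense(): the state, without advancing time (a new reading comes with each control period).
- robot.capture(name): name is "scene" or "side" or "wrist"; returns the picture (420x560x3 uint8, red, green, blue); there is no depth.
- robot.camera_params(name): a dict with "intrinsics" (3x3 intrinsics, pixels), "rvec" (rotation vector, rad) and "tvec" (3), from world to camera coordinates, as OpenCV has them. Camera axes: x right, y down, z forward; pixel columns grow to the right and rows downward; lengths in m; the calibration is good to about 2 mm. A picture is of the moment at which its call begins: read the wrist's pose just before it. camera_params takes no time and is no camera call; for the wrist camera it gives the pose at the moment of the call.
- robot.finish_job(): hands the job in, once; it reports no verdict.
The state is a dict: "clock": time; "joint_positions": joint angles; "dq": joint speeds; "effort": joint torques, N m; "position": TCP position; "ee_rot": TCP orientation; "ft_force": force on the tool from outside, world axes, zero at the start; "ft_torque": the same for the moment, N m; "opening": finger opening in m.
Only numpy, scipy, OpenCV 4.12 (cv2) and the standard library are available. Lean on these libraries where they do the work, as an engineer would, in place of code of your own. Each camera call takes 0.05 s, during which the arm holds its last target.

## Task

Push the welding turntable's faceplate round by one or more of its upright pegs, with the fingertips and without touching the loose steel collar in the middle, until the black line on the faceplate lines up with the one long line on the scale ring around it. Either way round will do; leave it standing there. Do not disturb the collar, which just rides along on its spigot, or the other things lying on the bench.

Things in the scene. Friction and masses are not known exactly. Their poses are not given: they have to be found in the camera images.
- centre (a point): Point on the turntable's upright turning axis, at the height of the faceplate's top face (64 mm above the bench). The turntable is a fixed grey drum, 290 mm across at the foot. On it turns a round flat steel faceplate, 200 mm in diameter, with stiff friction (about 0.2 N m): it stops and stays where the push ends, and turns endlessly both ways.
- index (a point): Outer end, at the faceplate's rim, 100 mm from the axis, of the only black line on the faceplate (radial, 7 mm wide, 54 mm long). Turns with the faceplate. The point's x axis points outward.
- target (a point): Inner end, 100 mm from the axis, of the long line on the fixed light-metal scale ring that surrounds the faceplate (ring 280 mm across, top 60 mm above the bench). The long line is 36 mm long and 7 mm wide and reaches nearly to the ring's outer edge; the other 23 lines, every 15 degrees, are 11 mm long and 2 mm wide. The point's x axis points outward. Index and target are in line when these two points meet in plan.
- peg_a (a point): Middle of the top of a plain upright steel peg fixed on the faceplate: 16 mm in diameter, standing 40 mm above the faceplate (top 104 mm above the bench), 80 mm from the axis. It stands 60 degrees counter-clockwise (seen from above) of the faceplate's black line.
- peg_b (a point): The same for the second peg, 180 degrees from the black line.
- peg_c (a point): The same for the third peg, 300 degrees counter-clockwise of the black line.
- dial (a joint): Turn of the faceplate on the drum, rad, growing counter-clockwise seen from above; its zero has no meaning for the task.
- collar_mid (a point): Middle (half-way up) of the loose dark steel collar standing in the centre of the faceplate: 72 mm outside diameter, 47 mm bore, 42 mm tall, 0.5 kg, about a 41 mm spigot that stands 6 mm high. It turns with the faceplate. Its top is 106 mm above the bench. Not to be touched.
- hammer_mid (a point): A hammer lying on the bench beside the turntable, about 260 mm long, wooden handle: bystander.
- angle_mid (a point): A piece of steel angle, 90 mm long, 45 mm legs, lying near the turntable: bystander.
- strip_mid (a point): A flat light-metal strip, 160 x 30 x 8 mm, lying beyond the turntable: bystander.
Mind the look-alikes: they are no part of the job. Leave any brown or purple look-alike of the part that bears collar_mid alone.

How it is judged:
By the outcome, as a careful person would: the job done as asked, in the order asked, and still so for the second after the job is handed in, with the robot touching nothing.
It also fails if it takes over 51 s, if anything falls off the work surface, if the arm or the gripper's body presses on something with over 40 N, if the wrist force passes 120 N, or if a joint passes its speed limit or range.

## Working session

There is one attempt and no reset: what is moved stays moved. The work goes in short steps, Python scripts to look and compute and a tool call to move; the robot and the scene stay as the last step left them, time stands still between calls to the robot, and variables do not carry over. Pictures are saved under pics/ and viewed, and the job is handed in when it is done.

Besides the shell and the picture viewer there is one more tool, called as name([rows], argument=value, ...), one row to a line, values as JSON. send_rows: Moves the arm, as the interface text tells. Its arguments: {"type":"object","properties":{"targets":{"type":"array","items":{"type":"array","items":{"type":"number"}}},"newtons":{"type":"number"}},"required":["targets"]}

```bash
mkdir -p pics
python3 - <<'E'
from cell import robot
import cv2
for n in ["scene","side","wrist"]:
    p=robot.camera_params(n); im=robot.capture(n)
    cv2.imwrite(f"pics/{n}0.png",im[:,:,::-1]); print(n,p)
print(robot.sense())
E
```

```text
scene {'intrinsics': array([[480.28706692,   0.        , 279.70177387],
       [  0.        , 480.28706692, 197.09369745],
       [  0.        ,   0.        ,   1.        ]]), 'rvec': array([ 2.14076596,  0.82788832, -0.3758056 ]), 'tvec': array([-0.41185411, -0.17052758,  1.34033615])}
side {'intrinsics': array([[393.83098132,   0.        , 275.33455183],
       [  0.        , 393.83098132, 207.56574625],
       [  0.        ,   0.        ,   1.        ]]), 'rvec': array([ 0.1402602 , -2.70383294,  1.48955048]), 'tvec': array([0.53676706, 0.09283978, 0.88685789])}
wrist {'intrinsics': array([[306.64095247,   0.        , 275.49357851],
       [  0.        , 306.64095247, 210.3184051 ],
       [  0.        ,   0.        ,   1.        ]]), 'rvec': array([-2.44168855, -1.63160922, -0.19266201]), 'tvec': array([-0.57393722, -0.02681642,  0.38932992])}
{'clock': 0.15, 'joint_positions': array([ 1.15699232e+00,  3.20154530e-01,  1.56542019e+00,  2.53435101e-07,
        1.25740410e+00, -2.00109951e-02]), 'dq': array([ 0.00067161, -0.00394548, -0.00214408,  0.00049712, -0.00012362,
        0.00103042]), 'effort': array([ 2.15991795e-04, -4.12776017e+01, -2.32152951e+01,  7.27941818e-02,
        4.34291130e-02, -1.35550108e-04]), 'position': array([0.22047047, 0.53062656, 0.21329967]), 'ee_rot': array([ 3.73026888e-04,  8.31773187e-01,  5.55115200e-01, -5.84135644e-04]), 'ft_force': array([ 0.06671466,  0.91958197, -0.40002498]), 'ft_torque': array([ 0.01548124, -0.03929733, -0.05016692]), 'opening': 0.09132210274346143}
```

View pics/scene0.png

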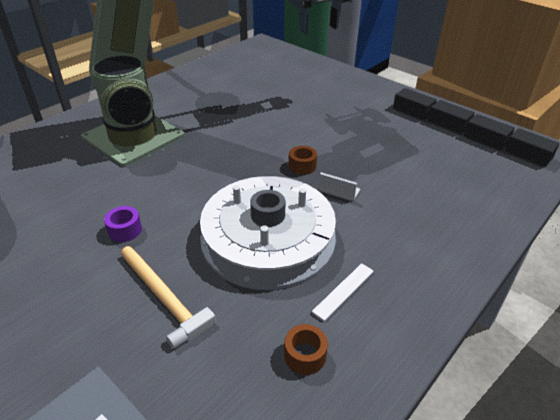

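View pics/side0.png

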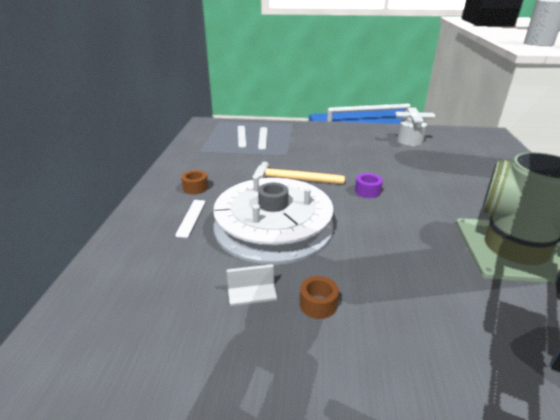

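View pics/wrist0.png

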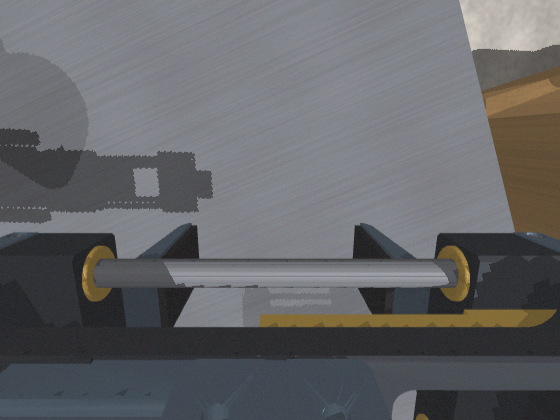

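The turntable sits at scene (268,215) and side (273,205). The arm is clear of it in both views. The dark collar is in the middle; the look-alikes are brown rings at scene (303,160) and (306,349) and a purple one at (122,224). Next I'll crop in close.

```bash
cat > h.py <<'E'
import numpy as np, cv2
from cell import robot
def cam(n):
    p=robot.camera_params(n); R,_=cv2.Rodrigues(np.array(p["rvec"])); return np.array(p["intrinsics"]),R,np.array(p["tvec"]).ravel()
def ray(c,uv,z):
    K,R,t=c; d=R.T@np.linalg.inv(K)@np.array([uv[0],uv[1],1.]); o=-R.T@t
    return o+d*(z-o[2])/d[2]
def proj(c,P):
    K,R,t=c; q=K@(R@np.array(P)+t); return q[:2]/q[2]
E
python3 - <<'E'
import cv2
a=cv2.imread("pics/scene0.png")[165:290,190:350]; cv2.imwrite("pics/sc1.png",cv2.resize(a,None,fx=4.8,fy=4.8,interpolation=cv2.INTER_CUBIC))
a=cv2.imread("pics/side0.png")[165:260,200:350]; cv2.imwrite("pics/sd1.png",cv2.resize(a,None,fx=5,fy=5,interpolation=cv2.INTER_CUBIC))
E
```

```text
(no output)
```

View pics/sc1.png

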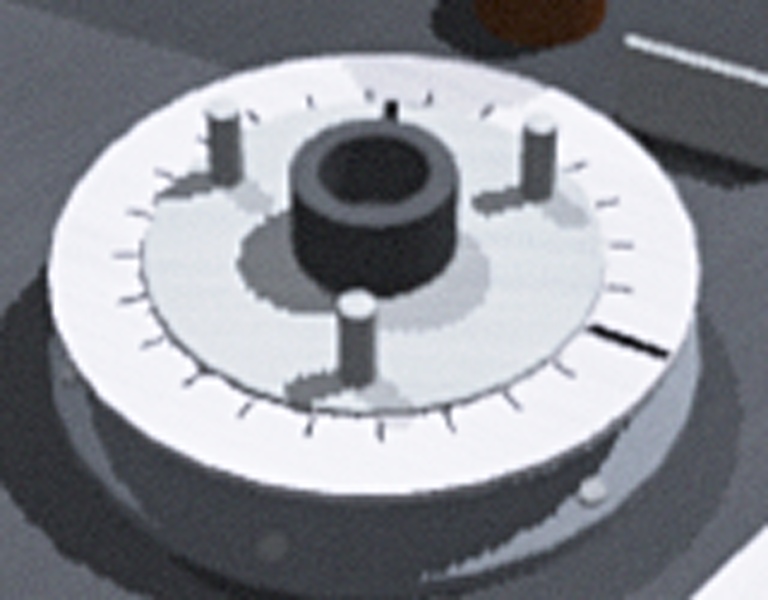

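View pics/sd1.png

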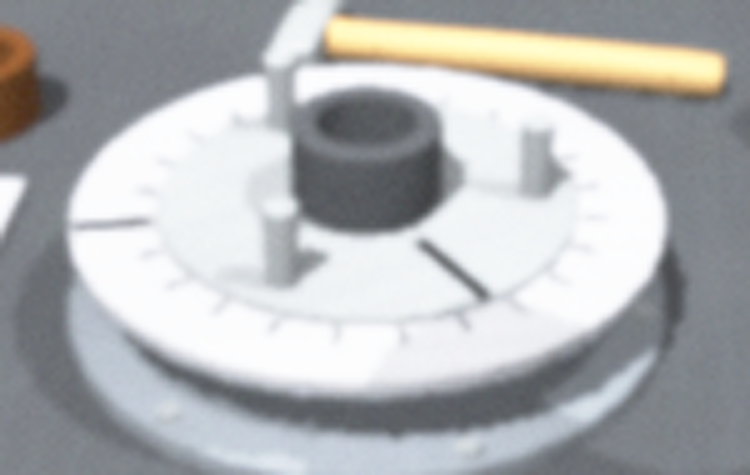

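Run:
```python
from h import *
sc,sd=cam("scene"),cam("side")
S=lambda u,v:(190+u/4.8-.4,165+v/4.8-.4)
D=lambda u,v:(200+u/5-.4,165+v/5-.4)
P={}
for nm,c,f,pts in [("scene",sc,S,[((222,107),.104),((540,123),.104),((357,302),.104),((590,328),.06),((665,352),.06),((391,105),.064),((375,172),.106)]),
 ("side",sd,D,[((537,127),.104),((280,208),.104),((280,65),.104),((148,222),.06),((75,226),.06),((487,297),.064),((422,242),.064),((370,122),.106)])]:
    W=[ray(c,f(*p),z) for p,z in pts]
    C=np.mean(W[:3],axis=0)[:2]
    print(nm,"centre",C.round(4))
    for (p,z),w in zip(pts,W):
        d=w[:2]-C; print(p,w.round(4),"r",np.hypot(*d).round(4),"ang",np.degrees(np.arctan2(d[1],d[0])).round(1))
# ring outer circle by white mask, scene
from cv2 import imread
for nm,c in [("scene",sc),("side",sd)]:
    im=imread(f"pics/{nm}0.png"); m=(im.min(2)>175).astype(np.uint8)
    n,l,st,ce=cv2.connectedComponentsWithStats(m)
    i=l[212,215] if nm=="scene" else l[215,232]
    cs,_=cv2.findContours((l==i).astype(np.uint8),cv2.RETR_EXTERNAL,cv2.CHAIN_APPROX_NONE)
    h=cv2.convexHull(max(cs,key=len))[:,0]
    w=np.array([ray(c,p,.06)[:2] for p in h])
    A=np.c_[2*w,np.ones(len(w))]; s=np.linalg.lstsq(A,(w**2).sum(1),rcond=None)[0]
    print(nm,st[i],"circle",s[:2].round(4),"R",np.sqrt(s[2]+s[:2]@s[:2]).round(4))
```

```text
scene centre [ 0.5531 -0.0368]
(222, 107) [ 0.4741 -0.0488  0.104 ] r 0.0799 ang -171.4
(540, 123) [0.5831 0.0367 0.104 ] r 0.0794 ang 67.8
(357, 302) [ 0.6021 -0.0983  0.104 ] r 0.0786 ang -51.5
(590, 328) [ 0.6523 -0.0107  0.06  ] r 0.1026 ang 14.8
(665, 352) [ 0.6841 -0.0007  0.06  ] r 0.1359 ang 15.4
(391, 105) [0.4931 0.0387 0.064 ] r 0.0965 ang 128.4
(375, 172) [ 0.5546 -0.0373  0.106 ] r 0.0016 ang -17.6
side centre [ 0.5481 -0.0257]
(537, 127) [ 0.4703 -0.0368  0.104 ] r 0.0786 ang -171.9
(280, 208) [0.5775 0.0445 0.104 ] r 0.0761 ang 67.3
(280, 65) [ 0.5966 -0.0848  0.104 ] r 0.0764 ang -50.7
(148, 222) [ 0.6484 -0.0064  0.06  ] r 0.1021 ang 10.9
(75, 226) [6.814e-01 5.000e-04 6.000e-02] r 0.1358 ang 11.1
(487, 297) [0.4875 0.0446 0.064 ] r 0.0928 ang 130.8
(422, 242) [0.5194 0.0037 0.064 ] r 0.0411 ang 134.3
(370, 122) [ 0.5467 -0.0301  0.106 ] r 0.0047 ang -107.7
scene [ 200  177  136   91 7548] circle [ 0.553  -0.0365] R 0.1398
side [ 213  162  131   99 6633] circle [ 0.519  -0.0465] R 0.1985
```

The side view's centre is about 1 cm off the scene's, so I trust the scene: peg radii of about 79-80 mm and a fitted ring radius of 139.8 mm match the given sizes. From that:

- **Centre:** (0.553, -0.0365).
- **Index and target:** about 128.3° and 15.1°, so the faceplate must turn about 113° clockwise.
- **Peg_a:** about 188.3°, at scene (236,187). I choose this one and will push from its counter-clockwise side with the fingers shut.

Now I'll move over there, staying high.

send_rows([
  [1,-15,15,0,0,0,0],
  [1,-29,30,0,0,0,0],
  [1,-29,30,0,0,0,0],
  [1,-29,30,0,0,0,0],
  [1,-29,30,0,0,0,0],
  [1,-29,30,0,0,0,0],
  [1,-29,30,0,0,0,0],
  [1,-29,30,0,0,0,0],
], newtons=20)

```text
clock: 0.95
position: [0.345, 0.2417, 0.2139]
ee_rot: [0.0, 0.832, 0.555, 0.0]
ft_force: [1.2, 1.1, -0.3]
opening: 0.0305
```

send_rows([
  [1,-29,30,0,0,0,-6],
  [1,-33,26,0,0,0,-7],
  [1,-35,22,0,0,0,-7],
  [1,-38,18,0,0,0,-8],
  [1,0,0,0,0,0,-8],
  [1,0,0,0,0,0,-8],
  [1,0,0,0,0,0,0],
])

```text
clock: 1.65
position: [0.4072, 0.0929, 0.2138]
ee_rot: [-0.0, 0.57, 0.822, -0.0]
ft_force: [-0.3, -0.6, -0.3]
opening: 0.0004
```

```bash
cat >> h.py <<'E'
C=np.array([.553,-.0365])
def st():
    s=robot.sense(); w,x,y,z=s["ee_rot"]
    from scipy.spatial.transform import Rotation as Ro
    R=Ro.from_quat([x,y,z,w]).as_matrix(); p=s["position"]; d=p[:2]-C
    print("t",round(s["clock"],2),"p",p.round(4),"yaw",np.degrees(np.arctan2(R[1,0],R[0,0])).round(2),"zax",R[:,2].round(3),"r",np.hypot(*d).round(4),"phi",(np.degrees(np.arctan2(d[1],d[0]))%360).round(1),"F",s["ft_force"].round(1),"open",round(s["opening"],4),"q6",s["joint_positions"][5].round(2))
    return s,R
def to(x,y,yaw):
    s,R=st(); d=np.array([x,y,s["position"][2]])-s["position"]
    print("need tool",(R.T@d*1000).round(1),"turn z",-(yaw-np.degrees(np.arctan2(R[1,0],R[0,0]))).round(1))
E
python3 -c "
from h import *
a=np.radians(215);to(.553+.08*np.cos(a),-.0365+.08*np.sin(a),120)
im=robot.capture('wrist');cv2.imwrite('pics/w1.png',im[:,:,::-1])"
```

```text
t 1.65 p [0.4072 0.0929 0.2138] yaw 110.5 zax [-0.  0. -1.] r 0.195 phi 138.4 F [-0.3 -0.6 -0.3] open 0.0004 q6 -1.73
need tool [-192.3   13.8   -0. ] turn z -9.5
```

View pics/w1.png

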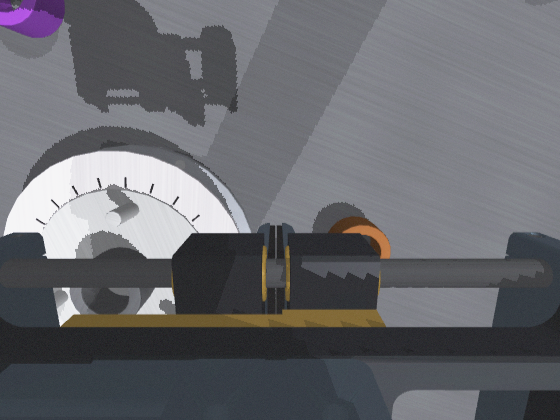

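The wrist view shows peg_a at (122,213), the collar at (108,270), and the shut fingers at (275,250). Next I'll go above the start point.

send_rows([
  [1,-30,2,0,0,0,0],
  [1,-40,3,0,0,0,0],
  [1,-40,3,0,0,0,0],
  [1,-40,3,0,0,0,0],
  [1,-42,3,0,0,0,0],
  [1,0,0,0,0,0,-5],
  [1,0,0,0,0,0,-4.5],
  [1,0,0,0,0,0,0],
])

```text
clock: 2.5
position: [0.4879, -0.0814, 0.2137]
ee_rot: [-0.0, 0.5, 0.866, -0.0]
ft_force: [0.7, 0.7, 0.9]
opening: 0.0003
```

```bash
python3 -c "
from h import *
a=np.radians(215);to(.553+.08*np.cos(a),-.0365+.08*np.sin(a),120)
for n in ('wrist','scene'): im=robot.capture(n);cv2.imwrite('pics/%s2.png'%n,im[:,:,::-1])"
```

```text
t 2.5 p [ 0.4879 -0.0814  0.2137] yaw 119.94 zax [-0.001  0.    -1.   ] r 0.0791 phi 214.6 F [0.7 0.7 0.9] open 0.0003 q6 -2.28
need tool [-0.6 -0.8 -0. ] turn z -0.1
```

View pics/wrist2.png

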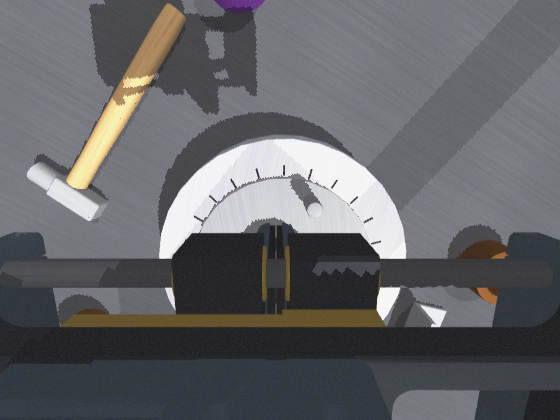

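View pics/scene2.png

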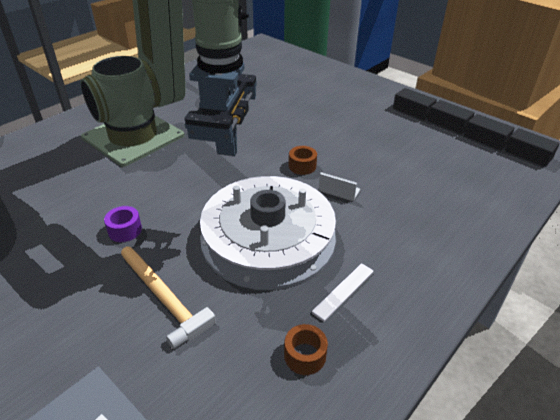

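```bash
python3 -c "
from h import *
print('tip in scene',proj(cam('scene'),robot.sense()['position']),'on bench',proj(cam('scene'),[.488,-.081,.09]))
w=cam('wrist'); p=ray(w,(315,209),.104);print(p, np.hypot(*(p[:2]-C)),np.degrees(np.arctan2(*(p[:2]-C)[::-1])))
im=cv2.imread('pics/wrist2.png');m=cv2.inRange(im,(175,)*3,(255,)*3);m[235:]=0;m[:100]=0
cs,_=cv2.findContours(m,0,1);h=cv2.convexHull(max(cs,key=len))[:,0];h=h[h[:,1]<230]
q=np.array([ray(w,x,.06)[:2] for x in h]);s=np.linalg.lstsq(np.c_[2*q,np.ones(len(q))],(q**2).sum(1),rcond=None)[0];print('ring',s[:2],np.sqrt(s[2]+s[:2]@s[:2]))
"
```

```text
tip in scene [225.66782625 152.44874501] on bench [229.5917711  202.28287552]
[ 0.46942845 -0.04864747  0.104     ] 0.08444977552149986 -171.72974334256529
ring [ 0.54909573 -0.03642366] 0.13945871596178513
```

Wrist and scene agree to 4 mm on the centre (I'll use 0.551, -0.0365), and peg_a comes out at 188°. The gap to the peg is about 15 mm, so I'll descend.

send_rows([
  [1,0,0,30,0,0,0],
  [1,0,0,40,0,0,0],
  [1,0,0,40,0,0,0],
  [1,0,0,15,0,0,0],
  [1,0,0,8,0,0,0],
  [1,0,0,0,0,0,0],
])

```text
clock: 3.2
position: [0.4875, -0.081, 0.0804]
ee_rot: [-0.001, 0.5, 0.866, -0.0]
ft_force: [0.0, 0.4, 0.9]
opening: 0.0005
```

```bash
sed -i 's/^C=.*/C=np.array([.551,-.0365])/' h.py
cat >> h.py <<'E'
def arc(phi_end,n,yawoff=-90,r=.08):
    "rows n steps from now to phi_end (deg) on the circle, yaw=phi+yawoff at the end"
    s,R=st(); p=s["position"][:2]; d=p-C; f0=np.degrees(np.arctan2(d[1],d[0]))%360; y0=np.degrees(np.arctan2(R[1,0],R[0,0])); y=y0; r0=np.hypot(*d)
    yE=phi_end+yawoff
    for i in range(1,n+1):
        f=np.radians(f0+(phi_end-f0)*i/n); rr=r0+(r-r0)*min(1,i/3)
        t=C+rr*np.array([np.cos(f),np.sin(f)]); e=t-p; a=np.radians(y)
        yn=y0+(yE-y0)*i/n
        print([1,round(1e3*(e@[np.cos(a),np.sin(a)]),1),round(1e3*(e@[np.sin(a),-np.cos(a)]),1),0,0,0,round(y-yn,1)])
        p=t;y=yn
E
python3 -c "
from h import *
arc(170,8)
im=robot.capture('side');cv2.imwrite('pics/side3.png',im[:,:,::-1])
im=robot.capture('scene');cv2.imwrite('pics/scene3.png',im[:,:,::-1])
cv2.imwrite('pics/sd3.png',cv2.resize(np.hstack([cv2.imread('pics/scene3.png')[140:280,160:360],cv2.imread('pics/side3.png')[120:260,180:380]]),None,fx=2,fy=2))"
```

```text
t 3.2 p [ 0.4875 -0.081   0.0804] yaw 120.06 zax [-0.001  0.    -1.   ] r 0.0775 phi 215.0 F [0.  0.4 0.9] open 0.0005 q6 -2.28
[1, np.float64(7.6), np.float64(-1.1), 0, 0, 0, np.float64(5.0)]
[1, np.float64(7.7), np.float64(-1.0), 0, 0, 0, np.float64(5.0)]
[1, np.float64(7.8), np.float64(-0.9), 0, 0, 0, np.float64(5.0)]
[1, np.float64(7.9), np.float64(-0.0), 0, 0, 0, np.float64(5.0)]
[1, np.float64(7.9), np.float64(0.0), 0, 0, 0, np.float64(5.0)]
[1, np.float64(7.9), np.float64(0.1), 0, 0, 0, np.float64(5.0)]
[1, np.float64(7.9), np.float64(0.2), 0, 0, 0, np.float64(5.0)]
[1, np.float64(7.9), np.float64(0.3), 0, 0, 0, np.float64(5.0)]
```

View pics/sd3.png

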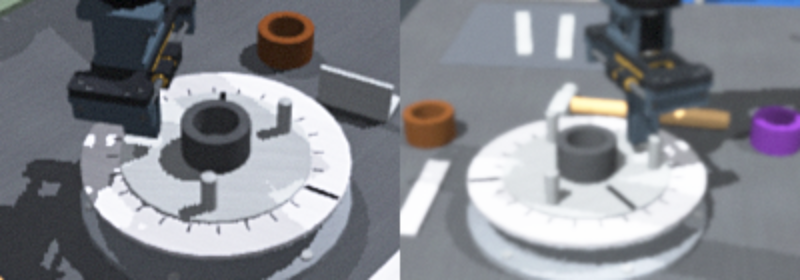

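Fingertips (crop 2, about (640,130)) are beside peg_a, clear of the collar and the peg. I'll start the arc.

send_rows([
  [1,6,-1,0,0,0,5],
  [1,7.5,-1,0,0,0,5],
  [1,8,-1,0,0,0,5],
  [1,8,0,0,0,0,5],
  [1,8,0,0,0,0,5],
  [1,8,0,0,0,0,5],
  [1,8,0,0,0,0,5],
  [1,8,0,0,0,0,5],
])

```text
clock: 4.1
position: [0.4745, -0.0245, 0.0826]
ee_rot: [0.003, 0.767, 0.642, 0.001]
ft_force: [1.7, -4.5, -2.1]
opening: 0.0003
```

```bash
python3 -c "
from h import *
arc(130,8)
im=robot.capture('side');cv2.imwrite('pics/side4.png',im[:,:,::-1])
im=robot.capture('scene');cv2.imwrite('pics/scene4.png',im[:,:,::-1])
cv2.imwrite('pics/sd4.png',cv2.resize(np.hstack([cv2.imread('pics/scene4.png')[140:280,160:360],cv2.imread('pics/side4.png')[120:260,180:380]]),None,fx=2,fy=2))"
```

```text
t 4.1 p [ 0.4745 -0.0245  0.0826] yaw 79.9 zax [ 0.005 -0.002 -1.   ] r 0.0775 phi 171.1 F [ 1.7 -4.5 -2.1] open 0.0003 q6 -1.47
[1, np.float64(7.0), np.float64(-0.7), 0, 0, 0, np.float64(5.0)]
[1, np.float64(7.1), np.float64(-0.6), 0, 0, 0, np.float64(5.0)]
[1, np.float64(7.2), np.float64(-0.6), 0, 0, 0, np.float64(5.0)]
[1, np.float64(7.2), np.float64(0.2), 0, 0, 0, np.float64(5.0)]
[1, np.float64(7.2), np.float64(0.2), 0, 0, 0, np.float64(5.0)]
[1, np.float64(7.2), np.float64(0.3), 0, 0, 0, np.float64(5.0)]
[1, np.float64(7.2), np.float64(0.3), 0, 0, 0, np.float64(5.0)]
[1, np.float64(7.2), np.float64(0.3), 0, 0, 0, np.float64(5.0)]
```

View pics/sd4.png

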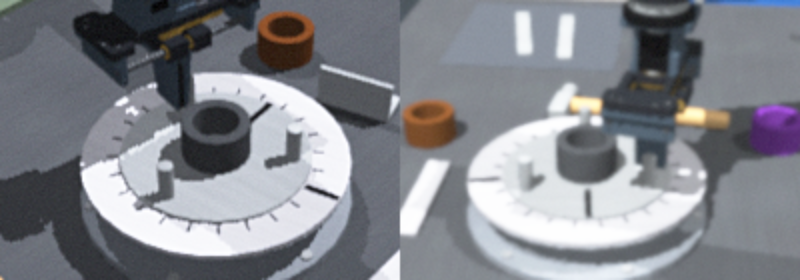

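The faceplate is turning clockwise with peg_a against the fingers and about 5 N of force. The collar is untouched. Continuing.

send_rows([
  [1,7,-0.7,0,0,0,5],
  [1,7,-0.6,0,0,0,5],
  [1,7,-0.6,0,0,0,5],
  [1,7,0.2,0,0,0,5],
  [1,7,0.2,0,0,0,5],
  [1,7,0.3,0,0,0,5],
  [1,7,0.3,0,0,0,5],
  [1,7,0.3,0,0,0,5],
])

```text
clock: 5.0
position: [0.4974, 0.0238, 0.082]
ee_rot: [0.001, 0.94, 0.342, 0.0]
ft_force: [-1.1, -5.0, 3.3]
opening: 0.0007
```

```bash
python3 -c "
from h import *
arc(104,6)
im=robot.capture('side');cv2.imwrite('pics/side5.png',im[:,:,::-1])
im=robot.capture('scene');cv2.imwrite('pics/scene5.png',im[:,:,::-1])
cv2.imwrite('pics/sd5.png',cv2.resize(np.hstack([cv2.imread('pics/scene5.png')[140:280,160:360],cv2.imread('pics/side5.png')[120:260,180:380]]),None,fx=2,fy=2))"
```

```text
t 5.0 p [0.4974 0.0238 0.082 ] yaw 40.02 zax [ 0.001 -0.002 -1.   ] r 0.0806 phi 131.6 F [-1.1 -5.   3.3] open 0.0007 q6 -0.67
[1, np.float64(6.5), np.float64(0.3), 0, 0, 0, np.float64(4.3)]
[1, np.float64(6.5), np.float64(0.3), 0, 0, 0, np.float64(4.3)]
[1, np.float64(6.4), np.float64(0.3), 0, 0, 0, np.float64(4.3)]
[1, np.float64(6.4), np.float64(0.2), 0, 0, 0, np.float64(4.3)]
[1, np.float64(6.4), np.float64(0.2), 0, 0, 0, np.float64(4.3)]
[1, np.float64(6.4), np.float64(0.2), 0, 0, 0, np.float64(4.3)]
```

View pics/sd5.png

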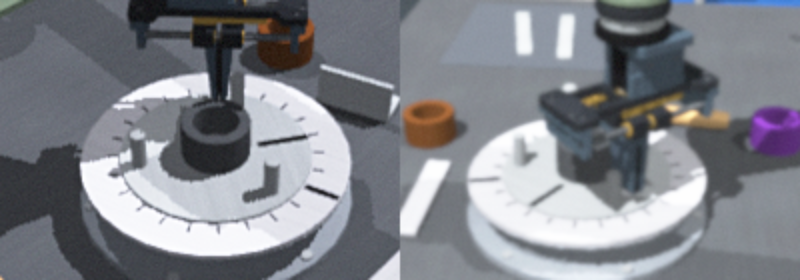

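The index line, scene crop (258,144)→(308,137), is about 40° short of the target at (307,187). Continuing, more cautiously.

send_rows([
  [1,6.5,0.3,0,0,0,4.3],
  [1,6.5,0.3,0,0,0,4.3],
  [1,6.5,0.3,0,0,0,4.3],
  [1,6.5,0.3,0,0,0,4.3],
  [1,6.5,0.2,0,0,0,4.3],
  [1,6,0.2,0,0,0,4.3],
])

```text
clock: 5.7
position: [0.5301, 0.0417, 0.0815]
ee_rot: [0.0, 0.992, 0.124, -0.001]
ft_force: [-3.3, -1.4, 3.5]
opening: 0.0005
```

```bash
cat >> h.py <<'E'
def lines(k):
    "angles of the two black lines in the scene picture"
    c=cam("scene"); robot_im=robot.capture("scene"); cv2.imwrite(f"pics/scene{k}.png",robot_im[:,:,::-1])
    g=cv2.cvtColor(robot_im,cv2.COLOR_RGB2GRAY)
    Cs=np.array([.553,-.0366])
    for nm,z,rs in [("index",.064,np.arange(.050,.0985,.002)),("target",.06,np.arange(.104,.132,.002))]:
        f=np.radians(np.arange(-20,80,.1)); prof=[]
        uv=np.array([[proj(c,[Cs[0]+r*np.cos(a),Cs[1]+r*np.sin(a),z]) for a in f] for r in rs]).astype(np.float32)
        v=cv2.remap(g.astype(np.float32),uv[...,0],uv[...,1],cv2.INTER_LINEAR)
        prof=v.mean(0); i=int(np.argmin(prof)); lo=max(0,i-60); w=prof[lo:i+61]
        wt=np.clip(np.median(w)-25-w,0,None); print(nm,"min",prof[i].round(0),"at",np.degrees(f[i]).round(1),"centroid",np.degrees((wt*f[lo:i+61]).sum()/wt.sum()).round(2))
        # per-radius
        o=[]
        for row in v:
            w=row[lo:i+61]; wt=np.clip(np.median(w)-30-w,0,None)
            o.append(np.degrees((wt*f[lo:i+61]).sum()/wt.sum()) if wt.sum()>0 else np.nan)
        print("  by radius",np.round(o[::4],1))
    return g
E
python3 -c "
from h import *
st();lines(6)
cv2.imwrite('pics/sc6.png',cv2.resize(cv2.imread('pics/scene6.png')[165:290,190:350],None,fx=4.8,fy=4.8,interpolation=2))"
```

```text
t 5.7 p [0.5301 0.0417 0.0815] yaw 14.3 zax [-0.002 -0.    -1.   ] r 0.081 phi 104.9 F [-3.3 -1.4  3.5] open 0.0005 q6 -0.19
index min 43.0 at 31.6 centroid 31.48
  by radius [31.5 31.4 31.5 31.5 31.4 31.4 31.2]
target min 37.0 at 14.8 centroid 14.75
  by radius [14.9 14.7 14.8 14.8]
```

View pics/sc6.png

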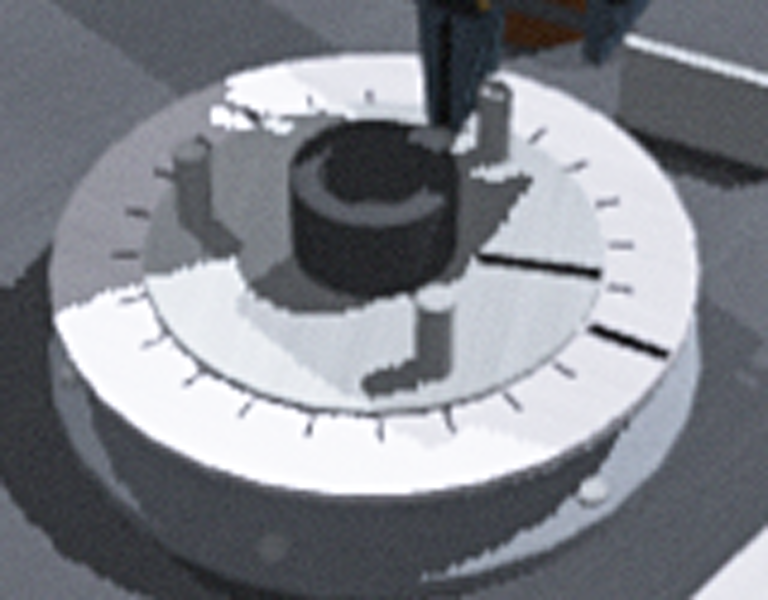

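The index is now 31.5° against the target's 14.75°, constant along both lines, so 16.7° remain. I'll push 14° of that.

send_rows([
  [1,5,0.2,0,0,0,3.5],
  [1,5,0.2,0,0,0,3.5],
  [1,5,0.2,0,0,0,3.5],
  [1,4,0.2,0,0,0,3.5],
  [1,0,0,0,0,0,0],
])

```text
clock: 6.25
position: [0.55, 0.0444, 0.0813]
ee_rot: [-0.0, 1.0, 0.004, 0.0]
ft_force: [-1.1, -0.6, -0.1]
opening: 0.001
```

```bash
python3 -c "
from h import *
st();lines(7)"
```

```text
t 6.25 p [0.55   0.0444 0.0813] yaw 0.46 zax [ 0.  0. -1.] r 0.0809 phi 90.7 F [-1.1 -0.6 -0.1] open 0.001 q6 0.05
index min 35.0 at 17.2 centroid 17.08
  by radius [ nan 18.5 17.3 17.  17.  17.1 16.6]
target min 37.0 at 14.8 centroid 14.74
  by radius [14.9 14.7 14.8 14.8]
```

send_rows([
  [1,1.5,0,0,0,0,1],
  [1,1.2,0,0,0,0,1],
  [1,0,0,0,0,0,0],
  [1,0,0,0,0,0,0],
])

```text
clock: 6.7
position: [0.5526, 0.0444, 0.081]
ee_rot: [-0.0, 1.0, -0.015, -0.0]
ft_force: [-2.5, -0.7, 2.2]
opening: 0.0006
```

```bash
python3 -c "
from h import *
st();lines(8)"
```

```text
t 6.7 p [0.5526 0.0444 0.081 ] yaw -1.69 zax [-0.  0. -1.] r 0.081 phi 88.8 F [-2.5 -0.7  2.2] open 0.0006 q6 0.09
index min 33.0 at 15.4 centroid 15.28
  by radius [ nan 15.7 15.3 15.2 15.1 15.1 14.8]
target min 38.0 at 14.8 centroid 14.75
  by radius [14.9 14.7 14.8 14.8]
```

send_rows([
  [1,0.5,0,0,0,0,0],
  [1,0,0,0,0,0,0],
])

```text
clock: 6.95
position: [0.5532, 0.0444, 0.0809]
ee_rot: [0.0, 1.0, -0.015, -0.0]
ft_force: [-1.9, -1.0, 2.1]
opening: 0.0004
```

```bash
python3 -c "
from h import *
st();lines(9)"
```

```text
t 6.95 p [0.5532 0.0444 0.0809] yaw -1.7 zax [-0. -0. -1.] r 0.0809 phi 88.4 F [-1.9 -1.   2.1] open 0.0004 q6 0.09
index min 32.0 at 14.9 centroid 14.91
  by radius [ nan 15.8 15.2 15.1 15.  14.9 14.7]
target min 37.0 at 14.8 centroid 14.74
  by radius [14.9 14.7 14.8 14.8]
```

Aligned to within about 0.2°. I'll back off along the tangent, rise, and move aside for an independent look from the wrist.

send_rows([
  [1,-4,0,0,0,0,0],
  [1,-8,0,0,0,0,0],
  [1,0,0,-20,0,0,0],
  [1,0,0,-40,0,0,0],
  [1,0,0,-40,0,0,0],
  [1,-30,0,-40,0,0,0],
  [1,-40,0,-40,0,0,0],
  [1,-30,0,-20,0,0,0],
])

```text
clock: 7.8
position: [0.4453, 0.0478, 0.279]
ee_rot: [-0.0, 1.0, -0.015, 0.002]
ft_force: [0.5, -0.1, -0.1]
opening: 0.0003
```

send_rows([
  [1,-30,-20,0,0,0,0],
  [1,-30,-30,0,0,0,0],
  [1,-15,-30,0,0,0,0],
  [1,0,0,0,0,0,0],
])

```text
clock: 8.2
position: [0.3713, 0.1321, 0.2765]
ee_rot: [-0.001, 1.0, -0.013, 0.0]
ft_force: [0.5, -0.8, 0.8]
opening: 0.0006
```

```bash
python3 -c "
from h import *
st();lines(10)
for n in ('wrist','side'): cv2.imwrite('pics/%s10.png'%n,robot.capture(n)[:,:,::-1])
cv2.imwrite('pics/sd10.png',cv2.resize(np.hstack([cv2.imread('pics/scene10.png')[140:280,160:360],cv2.imread('pics/side10.png')[120:260,180:380]]),None,fx=2,fy=2,interpolation=2))"
```

```text
t 8.2 p [0.3713 0.1321 0.2765] yaw -1.46 zax [ 0.001  0.002 -1.   ] r 0.2464 phi 136.8 F [ 0.5 -0.8  0.8] open 0.0006 q6 0.34
index min 34.0 at 14.9 centroid 14.87
  by radius [15.2 15.4 15.2 15.1 15.  14.9 14.7]
target min 33.0 at 14.8 centroid 14.81
  by radius [15.  14.7 14.9 14.9]
```

View pics/sd10.png

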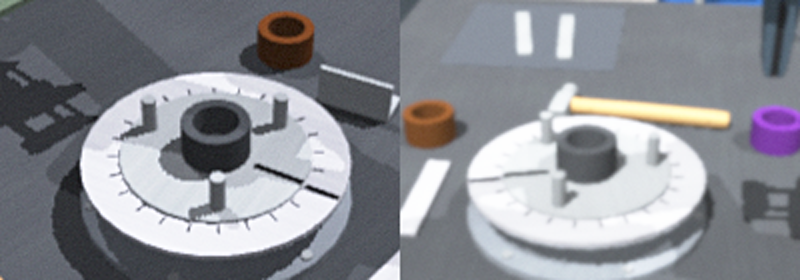

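View pics/wrist10.png

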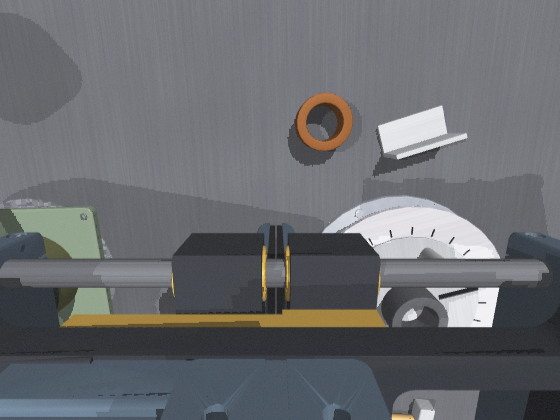

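View pics/scene10.png

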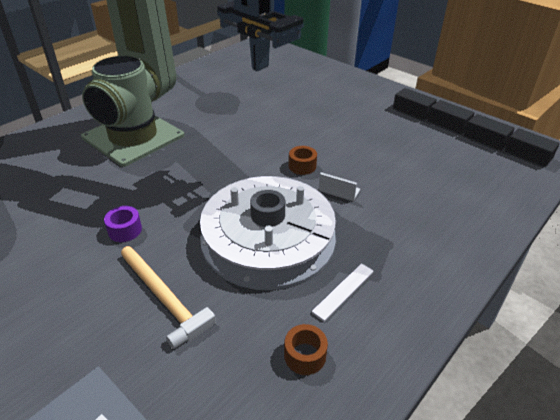

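From above the line runs straight on into the long scale line, scene (288,222)→(330,238), and also in the side view at crop (470,180)→(548,172). The collar and bystanders are where they were. Handing in.

```bash
python3 -c "
from cell import robot
print(robot.finish_job())"
```

```text
the job is handed in; nothing more can be done
None
```

I turned the faceplate about 113° clockwise by pushing peg_a with the shut fingertips, then backed off, rose clear and handed the job in at about 8.4 s.

- **Alignment:** in the last scene picture the index reads 14.87° and the target 14.81°. At the rim, where they should meet, they agree to within about 0.2°. The two lines also look in line in the side view, but I checked that only by eye.
- **Collar and bystanders:** the fingers stayed clear of the collar in every view I took. The collar, hammer, angle, strip and look-alikes look unmoved in the last pictures. The pushing force was about 5 N in the readings taken between moves.
- **Disagreements:** the turntable's centre differed between cameras, by about 4 mm between wrist and scene and about 1 cm between side (my hand-picked pixels) and scene. I worked from the scene and wrist values for the centre. A centre error shifts both line angles almost equally, so it hardly affects the alignment. The last wrist picture did not show the index and target meeting, so it could not confirm the result.

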